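Hook the strainer out of the sink's clay trap

TASK

Take the red-handled hook from its stand, reach down into the open clay trap with it, catch the strainer by its loose wire bail and draw it up out of its seal and clear of the trap. Stand the strainer upright in the blue wash tray, gently, unhook it, and hang the hook back in its stand. Touch the strainer only with the hook, never force the hook against the strainer, its bail or the trap, and leave the cap, the jar and the brush alone.

Things in the scene. Friction and masses are not known exactly. Their poses are not given: they have to be found in the camera images.
- trap: Clay trap: upright white PVC pot fixed to the bench, open on top (its grey screw cap is off). Bore 78 mm, wall 4 mm, rim 150 mm above the bench, inner floor 8 mm above it; round foot 120 mm across. Two pipe stubs stick out along its own +y and -y, to 88 mm from the axis, none higher than 128 mm. Origin: on the axis at bench level; z up.
- trap_mouth (a point): Centre of the trap's open mouth, level with the rim, 150 mm above the trap's origin.
- strainer: Strainer at the trap's bottom: perforated steel drum 68 mm across, 24 mm tall, flat top, 0.19 to 0.29 kg, standing on the inner floor. A springy rubber lip seal round its lower 13 mm holds it; some 5 to 12 N of straight upward pull frees it. Origin: centre of its underside, z up. Two lugs at x = +-26 mm stand 9 mm above the top; a wire bail is pivoted on them.
- bail_pivot (a point): Middle of the bail's pivot axis (the strainer's x axis), 6 mm above the strainer's flat top. Orange U-shaped bail, wire 5 mm: legs at x = +-22 mm, crossbar parallel to x, axis 22 mm from the pivot. It swings freely and has mostly flopped to +y or -y, at most 60 deg from upright: bar then 19 mm to that side, 17 mm above the top, 14 mm free below. Its side is not measured: look or feel.
- hook: Strainer hook, hanging upright, 0.09 kg. Origin: on the rod's axis at the underside of its round collar (32 mm across, 5 mm thick). Above the collar a square red handle, 20 mm by 20 mm, sides along its own x and y, from 5 to 51 mm above the origin. Below it a straight steel rod, 6 mm thick, down to the bend 121 mm below the origin. z up.
- hook_bend (a point): The hook's bend: on the rod's axis, 121 mm below the hook's origin. From here the 6 mm rod runs 21 mm along the hook's own +x, then its tip turns up. Underside 3 mm below this point, tip's top 8 mm above it, farthest point of the tip 26 mm from the rod's axis; free gap between rod and tip about 15 mm.
- stand: Hook stand, fixed: blue base and post with a level steel fork, top 200 mm above the bench. Origin: at bench level under the hanging rod. The fork's slot, 12 mm wide, runs along the stand's x; its tines, 6 mm thick, reach 24 mm from the origin towards -x, where it is open; it is closed 10 mm past the origin on +x. Post from x = 55 mm. Base 110 mm square, 12 mm thick, x = -20 to 90 mm.
- stand_slot (a point): Hanging place of the hook: on the fork's top, over the stand's origin, 200 mm up. The hook's origin rests here, the collar on both tines.
- tray: Blue open wash tray, fixed, 200 mm along its own x, 170 mm along y, 30 mm high, walls and floor 5 mm thick. Origin: centre of its underside, z up.
- cap: Bystander: the trap's grey screw cap lying on the bench, 98 mm across, 32 mm high. Origin: centre of its underside.
- jar: Bystander: yellow glaze jar with a white lid, 66 mm across, 85 mm high. Origin: centre of its underside.
- brush: Bystander: brush about 200 mm long, lying on the bench along its own x. Origin: centre of its underside.

How it is judged:
By the outcome, as a careful person would: the job done as asked, in the order asked, and still so for the second after the job is handed in, with the robot touching nothing.
It also fails if it takes over 72 s, if anything falls off the work surface, if the arm or the gripper's body presses on something with over 40 N, if the wrist force passes 120 N, or if a joint passes its speed limit or range.

ROBOT

A 6-joint arm with a two-finger parallel gripper is mounted at the origin on the work surface. World frame = base frame: x ahead of the robot, y to its left, z up, the work surface at z = 0. Lengths are in mm, angles in degrees, forces in N, time in s.
With the tool pointing down it reaches from about 250 to 725 mm from the base axis. Payload 9.7 kg.
Tool frame: the origin (TCP) lies at the very end of the fingers, on their centre line; the grasp point (between the pads) lies 19 mm behind it; z points along the fingers, y is the line along which they close (so a half turn about z gives the same grasp; the last joint's range is limited). The gripper opens to 85 mm and grips with 20 to 120 N. Pads are 22 mm wide; open, the fingers measure 114 mm over their backs; the gripper's body (76 mm by 85 mm) begins 54 mm behind the grasp point. The pads swing forward as they close: fully open they stand 13 mm farther back than shut.
Start: joints at [70.703, 4.979, 10.078, 95.1, 0, 90], TCP at [181.755, 519.097, 231.284] pointing down, gripper open.
Joint ranges: [-179.16, 179.16], [-48.56, 103.87], [-65.8, 70.77], [-126.05, 130.52], [-82.76, 87.17], [-180, 180]. Speed limits (degrees/s): [127.2, 127.2, 147.25, 180, 180, 180].

INTERFACE

Orientations are given as a 3x3 rotation matrix whose columns are the frame's x, y, z axes.
In Python, from rig import r, open_gripper, gripper_close, solver, eyes, order gives the robot as it stands. The module is installed in compiled form; this text tells all that it offers. Calls block until the motion is done:
- r.goto(position, orientation): joint-space move of the TCP to a pose.
- r.servo_line(position, rot=None, feed=150, contact_N=None): straight line of the TCP; rot=None keeps the orientation; feed is the mean speed in mm/s. With contact_N (N) it stops when the force on the tool has changed by that much, and returns True; else False.
- r.movej(angles): joint-space move.
- open_gripper() and gripper_close(): open the fingers fully, or close them until they stop; the grip force is fixed at half the most.
- r.sleep(seconds).
- solver.solve_ik(position, orientation): joint angles nearest the present ones, or None.
- eyes.snapshot(name): name is "scene" or "side" or "wrist"; returns (picture, depth): 384x512x3 uint8, red, green, blue; 384x512 float32, mm along the optical axis (not along the pixel's ray), 0 where there is no reading.
- eyes.camera_params(name): a dict with "fov_y" (degrees; the focal length in pixels is half the picture's height over the tangent of half this angle, whatever the lens; pixels are square), "cx", "cy" (the principal point, pixels), "cam_to_world" (4x4, takes a point from camera to world coordinates). Camera axes: x right, y down, z forward; pixel columns grow to the right and rows downward; lengths in mm; the calibration is good to about 2 mm. A picture is of the moment at which its call begins: read the wrist's pose just before it. camera_params takes no time and is no camera call; for the wrist camera it gives the pose at the moment of the call.
A pose or a line that the arm cannot do raises r.PlanningError and nothing moves.
- order.close_job(): hands the job in; it is judged then, once.
Readings, each from a call of its own:
- r.get_t(): time.
- r.get_joint_positions(): joint angles.
- r.get_qd(): joint speeds.
- r.get_joint_torque(): joint torques, N m.
- r.get_tcp_pos(): TCP position.
- r.get_tcp_rot(): TCP orientation.
- r.get_ft_force(): force on the tool from outside, world axes, zero at the start.
- r.get_torque(): the same for the moment, N m.
- r.get_gripper_width(): finger opening in mm.
- r.get_grip_force(): force on a finger pad.
Only numpy, scipy, OpenCV 4.12 (cv2) and the standard library are available. Lean on these libraries where they do the work, as an engineer would, in place of code of your own. Each camera call takes 0.05 s, during which the arm holds its last target. There are 200 camera calls.

## Working session

There is one attempt and no reset: what is moved stays moved. The work goes in short steps, each a Python script; the robot and the scene stay as the last script left them, time stands still between calls to the robot, and variables do not carry over. Pictures are saved under pics/ and viewed, at most 10 in all, crops included, and the job is handed in when it is done.

```bash
mkdir -p pics; ls; cat > h.py <<'E'
import numpy as np, cv2
from rig import r, open_gripper, gripper_close, solver, eyes, order
def snap(name):
    P=eyes.camera_params(name); im,d=eyes.snapshot(name)
    np.savez(f'{name}.npz',im=im,d=d,T=P['cam_to_world'],k=[P['fov_y'],P['cx'],P['cy']])
    return im,d,P
def load(name):
    z=np.load(f'{name}.npz'); return z['im'],z['d'],z['T'],z['k']
def cloud(d,T,k):
    f=d.shape[0]/2/np.tan(np.radians(k[0])/2)
    v,u=np.mgrid[:d.shape[0],:d.shape[1]]
    p=np.stack([(u-k[1])/f*d,(v-k[2])/f*d,d],-1)
    w=p@T[:3,:3].T+T[:3,3]; w[d<=0]=np.nan
    return w
def ray(u,v,T,k,H=384):
    f=H/2/np.tan(np.radians(k[0])/2)
    return T[:3,3],T[:3,:3]@np.array([(u-k[1])/f,(v-k[2])/f,1])
E
python3 - <<'E'
from h import *
ims=[]
for n in('scene','side'):
    im,d,P=snap(n); print(n,P,(d>0).mean()); ims.append(im)
    cv2.imwrite(f'pics/{n}0.png',cv2.resize(im[...,::-1],(800,600),interpolation=cv2.INTER_CUBIC))
E
```

```text
pics
scene {'fov_y': 53.20367339953174, 'cx': 255.56176236548976, 'cy': 188.12943837001993, 'cam_to_world': array([[-4.83821399e-01,  6.83322786e-01, -5.46796876e-01,
         1.12953955e+03],
       [ 8.75156034e-01,  3.80852044e-01, -2.98418561e-01,
         2.57687196e+02],
       [ 4.33250509e-03, -6.22913871e-01, -7.82278428e-01,
         8.39586520e+02],
       [ 0.00000000e+00,  0.00000000e+00,  0.00000000e+00,
         1.00000000e+00]])} 0.9958241780598959
side {'fov_y': 57.02990376739127, 'cx': 260.21348989078274, 'cy': 187.78122178400952, 'cam_to_world': array([[ 9.38291755e-01, -2.06312665e-01,  2.77567411e-01,
         4.11446031e+02],
       [-3.45724317e-01, -5.80717871e-01,  7.37049151e-01,
        -5.58446823e+02],
       [ 9.12578142e-03, -7.87528944e-01, -6.16210096e-01,
         5.98868073e+02],
       [ 0.00000000e+00,  0.00000000e+00,  0.00000000e+00,
         1.00000000e+00]])} 0.9961496988932291
```

View pics/scene0.png

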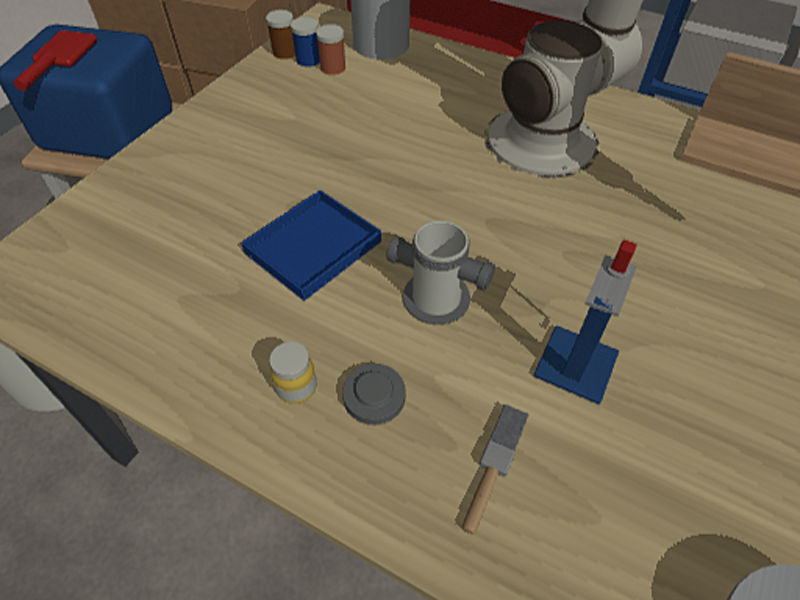

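View pics/side0.png

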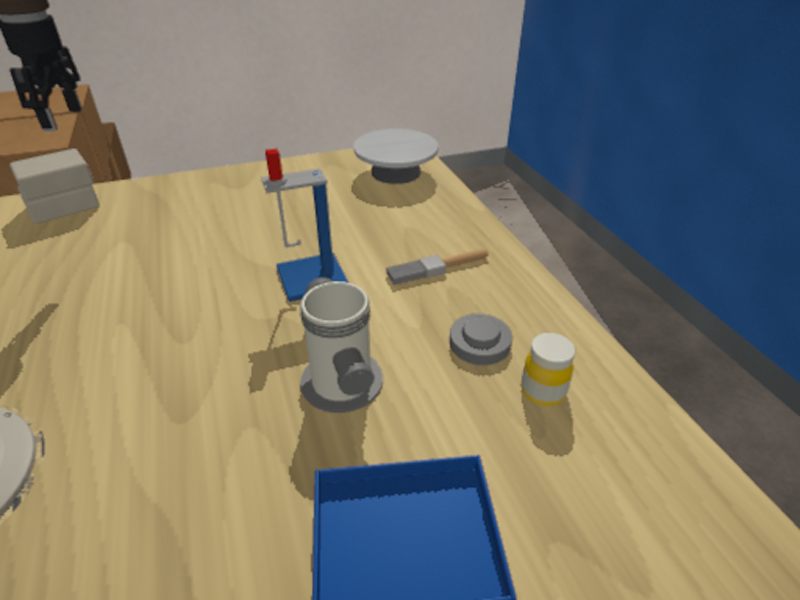

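Scene: hook on stand at about (620,260) of 800x600, trap mouth (441,243), tray (312,243), cap (374,392), jar (293,372), brush (492,470). Side: handle (274,165), hook bend (290,243), trap mouth (335,305), tray lower middle. Next I measure these with the depth clouds.

```bash
python3 - <<'E'
from h import *
def circ(p):
    A=np.c_[2*p,np.ones(len(p))]; s=np.linalg.lstsq(A,(p**2).sum(1),rcond=None)[0]
    return s[:2],np.sqrt(s[2]+s[0]**2+s[1]**2)
for n in('scene','side'):
    im,d,T,k=load(n); w=cloud(d,T,k).reshape(-1,3); c=im.reshape(-1,3).astype(int)
    R,G,B=c.T; ok=~np.isnan(w[:,0])&(w[:,0]>200)&(w[:,0]<900)&(np.abs(w[:,1])<600)
    print('==',n)
    bench=ok&(abs(w[:,2])<8); print('bench z',np.median(w[bench,2]))
    red=ok&(R>120)&(G<60)&(w[:,2]>150)&(w[:,2]<300); p=w[red]
    print('red',red.sum(),p.min(0),p.max(0),p.mean(0))
    top=p[p[:,2]>np.percentile(p[:,2],97)-3]; print(' top',len(top),np.median(top,0), cv2.minAreaRect(top[:,:2].astype(np.float32)))
    blue=ok&(B>60)&(B>1.8*R)&(w[:,2]>-5)
    pb=w[blue]; 
    for nm,m in (('tray',(pb[:,1]<-100)),('stand',(pb[:,1]>-100))):
        q=pb[m]
        if nm=='stand': q=q[(q[:,2]>6)&(q[:,2]<18)]
        else: q=q[(q[:,2]>22)&(q[:,2]<40)]
        print(nm,len(q),q.min(0),q.max(0),np.median(q[:,2]),cv2.minAreaRect(q[:,:2].astype(np.float32)))
    # clusters of things above the bench
    a=ok&(w[:,2]>12)&(w[:,2]<300)&~blue
    H=np.zeros((140,240),np.uint8); ij=((w[a][:,:2]-[200,-600])/5).astype(int); H[ij[:,0],ij[:,1]]=255
    nn,L,S,C=cv2.connectedComponentsWithStats(cv2.dilate(H,np.ones((3,3))))
    for i in range(1,nn):
        q=w[a][L[ij[:,0],ij[:,1]]==i]
        if len(q)>60: print(i,len(q),q.min(0).round(),q.max(0).round())
        if len(q)>60 and 140<q[:,2].max()<165:
            t=q[q[:,2]>147]; print('  rim',len(t),np.median(t[:,2]),cv2.minEnclosingCircle(t[:,:2].astype(np.float32)),circ(t[:,:2]))
            t=q[(q[:,2]<125)]; t=t[(np.linalg.norm(t[:,:2]-circ(q[q[:,2]>147][:,:2])[0],axis=1)>58)]; print('  stub',len(t),t.mean(0),cv2.minAreaRect(t[:,:2].astype(np.float32)))
E
```

```text
== scene
bench z 0.19119055260728146
red 46 [486.52357329 254.30561464 248.16825457] [505.61593294 270.63387126 253.98159297] [496.26996766 262.58543274 250.97987782]
 top 38 [497.33784674 262.18095832 251.11487885] ((497.2486267089844, 261.9172668457031), (17.36930274963379, 15.557212829589844), 5.177102565765381)
tray 520 [ 410.32848166 -364.27722847   22.00143774] [ 639.87034972 -156.693189     34.06597652] 28.779743206440287 ((523.790771484375, -260.87152099609375), (172.74179077148438, 200.9719696044922), 76.15901184082031)
stand 1079 [479.50819793 206.97591923   7.10562295] [590.16912042 316.13694477  17.7895324 ] 11.943776638637928 ((534.208984375, 261.40740966796875), (110.83464050292969, 107.58076477050781), 1.2965377569198608)
1 103 [ 411. -323.   12.] [ 498. -157.   32.]
2 1006 [472. 208.  12.] [573. 285. 254.]
3 2336 [477. -92.  12.] [565.  89. 154.]
  rim 162 149.5749213432954 ((519.697265625, -2.7662408351898193), 44.50975036621094) (array([519.98735564,  -1.19287797]), np.float64(40.671425247991785))
  stub 391 [529.14673343   2.34845027 105.8629178 ] ((523.74353027343
[... 1038 characters left out ...]
57959747314)
1 113 [200. 544. 246.] [220. 580. 300.]
4 175 [ 451. -369.   27.] [ 640. -159.   33.]
5 2844 [475. -96.  12.] [565.  38. 152.]
  rim 240 149.63788034526618 ((520.7240600585938, -4.913301944732666), 43.60845947265625) (array([520.23706639,  -5.04341249]), np.float64(40.89228540480719))
  stub 473 [520.16133106 -86.89136762  93.4872514 ] ((521.8169555664062, -77.96940612792969), (44.87372970581055, 34.90226745605469), 0.36880239844322205)
6 760 [476. 233.  12.] [589. 300. 252.]
8 67 [497.  70. 112.] [535.  85. 129.]
11 499 [664. 185.  12.] [864. 229.  24.]
12 960 [696. -50.  12.] [794.  47.  35.]
13 611 [723. 516.  12.] [900. 600.  76.]
14 1188 [ 755. -152.   12.] [817. -91.  88.]
```

```bash
python3 - <<'E'
from h import *
np.set_printoptions(precision=2,suppress=True)
print(r.get_tcp_rot()); P=eyes.camera_params('wrist'); T=P['cam_to_world']
R=r.get_tcp_rot(); print(R.T@(T[:3,3]-r.get_tcp_pos()), R.T@T[:3,:3],P['fov_y'],P['cx'],P['cy'])
# candidates: camera over trap & hook from poses with tool down
off=R.T@(T[:3,3]-r.get_tcp_pos())
for yaw in (0,90,180,-90):
    c,s=np.cos(np.radians(yaw)),np.sin(np.radians(yaw))
    Rd=np.array([[c,s,0],[s,-c,0],[0,0,-1.]])
    for nm,p in(('trap',[520,-3,150]),('hook',[497,258,200])):
        for z in (330,400,450):
            t=np.array([p[0],p[1],0])-(Rd@off)*[1,1,0]; t[2]=z
            q=solver.solve_ik(t,Rd); print(yaw,nm,t,q if q is None else np.array(q))
E
```

```text
[[-0.94  0.33 -0.  ]
 [ 0.33  0.94 -0.  ]
 [ 0.   -0.   -1.  ]]
[  71.63    0.62 -142.95] [[ 0.   -0.96 -0.28]
 [ 1.   -0.    0.  ]
 [-0.   -0.28  0.96]] 62.629079970085556 253.18921892673148 189.59896287897223
0 trap [448.37  -2.38 330.  ] [ -0.3   -5.35  11.04 106.39   0.   179.7 ]
0 trap [448.37  -2.38 400.  ] [ -0.3   -1.1   23.56 114.66   0.   179.7 ]
0 trap [448.37  -2.38 450.  ] [ -0.3    3.2   34.43 121.23   0.   179.7 ]
0 hook [425.37 258.62 330.  ] [  31.3     1.32   17.51  106.19    0.   -148.7 ]
0 hook [425.37 258.62 400.  ] [  31.3     5.81   30.74  114.92    0.   -148.7 ]
0 hook [425.37 258.62 450.  ] [  31.3    10.65   42.77  122.12    0.   -148.7 ]
90 trap [519.38 -74.63 330.  ] [ -8.18   5.07  21.44 106.37   0.    81.82]
90 trap [519.38 -74.63 400.  ] [ -8.18   9.82  35.25 115.43   0.    81.82]
90 trap [519.38 -74.63 450.  ] [ -8.18  15.19  48.33 123.14   0.    81.82]
90 hook [496.38 186.37 330.  ] [ 20.58   5.85  22.28 106.43   0.   110.58]
90 hook [496.38 186.37 400.  ] [ 20.58  10.67  36.24 115.57   0.   110.58]
90 hook [496.38 186.37 450.  ] [ 20.58  16.18  49.59
[... 156 characters left out ...]
.28   0.    -0.35]
180 trap [591.63  -3.62 450.  ] [ -0.35  30.71  70.24 129.54   0.    -0.35]
180 hook [568.63 257.38 330.  ] [ 24.35  20.4   39.71 109.3    0.    24.35]
180 hook [568.63 257.38 400.  ] [ 24.35  28.25  59.39 121.15   0.    24.35]
180 hook [568.63 257.38 450.  ] None
-90 trap [520.62  68.63 330.  ] [  7.51   5.13  21.5  106.37   0.   -82.49]
-90 trap [520.62  68.63 400.  ] [  7.51   9.89  35.32 115.44   0.   -82.49]
-90 trap [520.62  68.63 450.  ] [  7.51  15.26  48.42 123.16   0.   -82.49]
-90 hook [497.62 329.63 330.  ] [ 33.52  15.87  33.94 108.07   0.   -56.48]
-90 hook [497.62 329.63 400.  ] [ 33.52  22.23  50.88 118.65   0.   -56.48]
-90 hook [497.62 329.63 450.  ] None
```

```bash
cat >> h.py <<'E'
np.set_printoptions(precision=2,suppress=True)
OFF=np.array([71.63,.62,-142.95])
def Rz(yaw):
    c,s=np.cos(np.radians(yaw)),np.sin(np.radians(yaw))
    return np.array([[c,s,0],[s,-c,0],[0,0,-1.]])
def over(p,yaw,z):
    t=np.array([p[0],p[1],0])-(Rz(yaw)@OFF)*[1,1,0]; t[2]=z; r.goto(t,Rz(yaw))
def snapw(name):
    im,d,P=snap('wrist'); import shutil; shutil.copy('wrist.npz',name+'.npz'); return im
E
python3 - <<'E'
from h import *
A=[]
for nm,p,yaw,z in(('w_h1',[497,258],180,390),('w_h2',[497,258],90,400),('w_t1',[520,-3],90,330),('w_t2',[520,-3],180,330)):
    over(p,yaw,z); A.append(snapw(nm)); print(nm,r.get_t())
m=np.vstack([np.hstack(A[:2]),np.hstack(A[2:])])
cv2.imwrite('pics/w.png',cv2.resize(m[...,::-1],(800,600),interpolation=cv2.INTER_AREA))
E
```

```text
w_h1 1.9417
w_h2 3.3417
w_t1 4.4417
w_t2 5.7833
```

View pics/w.png

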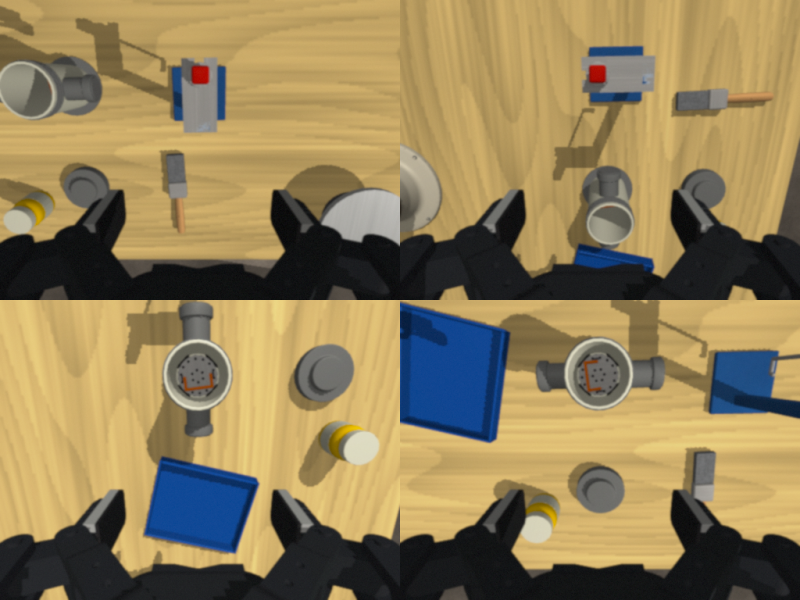

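The mosaic shows the hook handle at (200,75) and (597,74), and the stand fork open toward the robot. The trap mouth is at (197,375) and (599,374), with the orange bail inside flopped to world -y and slightly turned. I'll enlarge these.

```bash
python3 - <<'E'
from h import *
c=[]
for n,(u,v),s in(('w_h1',(256,96),60),('w_h2',(252,96),60),('w_t1',(252,96),60),('w_t2',(254,94),60)):
    im,d,T,k=load(n)
    x0,y0=u-s//2,v-s//2
    print(n,'crop origin',x0-10,y0,'scale 5 (400x300: 80x60 px)')
    c.append(cv2.resize(im[y0:y0+60,x0-10:x0+70],(400,300),interpolation=cv2.INTER_CUBIC))
m=np.vstack([np.hstack(c[:2]),np.hstack(c[2:])])
cv2.imwrite('pics/wc.png',m[...,::-1])
def tri(a,b):
    A=np.zeros((3,3));B=np.zeros(3)
    for o,dd in(a,b):
        dd=dd/np.linalg.norm(dd);M=np.eye(3)-np.outer(dd,dd);A+=M;B+=M@o
    return np.linalg.solve(A,B)
# red: colour centroid, top face
rs=[]
for n in('w_h1','w_h2'):
    im,d,T,k=load(n); R,G,B=im.astype(int).transpose(2,0,1)
    m=(R>110)&(G<60)&(B<60); v,u=np.nonzero(m); w=cloud(d,T,k)[m]
    t=w[:,2]>np.nanmedian(w[:,2])-4
    print(n,m.sum(),u.mean(),v.mean(),np.nanmedian(w,0),cv2.minAreaRect(w[t][:,:2].astype(np.float32)))
    rs.append(ray(u[t].mean(),v[t].mean(),T,k))
print('red tri',tri(*rs))
for n in('w_t1','w_t2'):
    im,d,T,k=load(n); w=cloud(d,T,k); q=w.reshape(-1,3)
    a=(np.abs(q[:,2]-150)<4)&(np.abs(q[:,0]-520)<60)&(np.abs(q[:,1])<60)
    p=q[a]; M=np.c_[2*p[:,:2],np.ones(len(p))]; s=np.linalg.lstsq(M,(p[:,:2]**2).sum(1),rcond=None)[0]
    print(n,'rim',s[:2],np.median(p[:,2]),np.sqrt(s[2]+(s[:2]**2).sum()))
    R,G,B=im.astype(int).transpose(2,0,1)
    m=(R>100)&(R>1.6*G)&(R>2*B)&(np.abs(w[...,0]-520)<40)&(np.abs(w[...,1]+3)<40)
    o=w[m]; print('orange',len(o),np.nanmedian(o,0)); 
    np.save(n+'_o.npy',np.c_[np.argwhere(m)[:,::-1],o])
    top=q[(np.hypot(q[:,0]-520,q[:,1]+3)<30)&(q[:,2]<36)]; print('strainer top z',np.nanmedian(top[:,2]))
E
```

```text
w_h1 crop origin 216 66 scale 5 (400x300: 80x60 px)
w_h2 crop origin 212 66 scale 5 (400x300: 80x60 px)
w_t1 crop origin 212 66 scale 5 (400x300: 80x60 px)
w_t2 crop origin 214 64 scale 5 (400x300: 80x60 px)
w_h1 466 255.862660944206 95.21030042918454 [495.45 261.05 251.22] ((495.5135803222656, 261.0990295410156), (17.30828857421875, 18.15660858154297), 89.92324829101562)
w_h2 429 252.13286713286712 94.0955710955711 [495.66 261.32 251.21] ((495.70867919921875, 260.9246826171875), (17.888647079467773, 17.95461082458496), 89.29993438720703)
red tri [495.38 261.74 168.23]
w_t1 rim [519.53  -1.97] 150.04889994983122 40.546478295121176
orange 208 [521.25 -18.17  50.45]
strainer top z 32.37861136956701
w_t2 rim [519.12  -1.76] 150.04107622721847 40.55288692067047
orange 209 [520.71 -18.5   50.53]
strainer top z 32.394722223848646
```

View pics/wc.png

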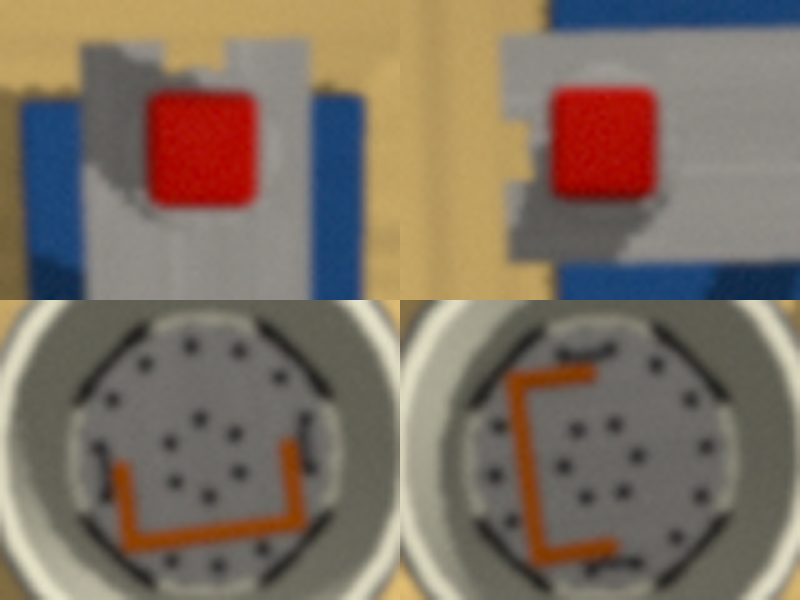

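```bash
python3 - <<'E'
from h import *
for n in('w_t1','w_t2'):
    o=np.load(n+'_o.npy')[:,2:]; o=o[(o[:,2]>46)&(o[:,2]<56)]
    print(n,'z hi',np.percentile(o[:,2],[5,50,90]))
    l,bx=None,None
    # bar points: farthest toward -y in bail frame, iterate yaw
    yaw=8.
    for _ in range(10):
        a=np.radians(yaw); ux=np.array([np.cos(a),np.sin(a)]); uy=np.array([-np.sin(a),np.cos(a)])
        v=o[:,:2]@uy; b=o[v<np.percentile(v,2)+5.5]
        vx,vy,x0,y0=cv2.fitLine(b[:,:2].astype(np.float32),cv2.DIST_L2,0,.01,.01).ravel(); yaw=np.degrees(np.arctan(vy/vx))
    s=b[:,:2]@ux
    mid=(s.min()+s.max())/2*ux+np.median(b[:,:2]@uy)*uy
    print(yaw,len(b),'mid',mid,'len',np.ptp(s),'pivot from bar',mid+19*uy,'barz',np.median(b[:,2]))
R=Rz(181.2)
g=np.array([495.6,261.1,209])
r.goto(g+[0,0,110],R); r.servo_line(g+[0,0,50],feed=200); r.servo_line(g,feed=80)
f0=r.get_ft_force(); gripper_close(); print('w',r.get_gripper_width(),r.get_grip_force(),r.get_ft_force()-f0,r.get_tcp_pos(),r.get_t())
im,_,_=snap('side'); cv2.imwrite('pics/g.png',cv2.resize(im[60:240,100:340,::-1],(800,600),interpolation=cv2.INTER_CUBIC))
E
```

```text
w_t1 z hi [47.06 51.04 52.27]
7.289851 123 mid [521.47 -20.66] len 47.51412761576671 pivot from bar [519.06  -1.81] barz 51.31942020283907
w_t2 z hi [47.37 51.2  52.43]
8.022583 127 mid [521.51 -20.73] len 47.41226175624075 pivot from bar [518.85  -1.92] barz 51.36592154247734
w 19.376244823175185 58.64655375480652 [-0.06 -1.3   1.86] [495.66 261.11 209.19] 8.7083
```

View pics/g.png

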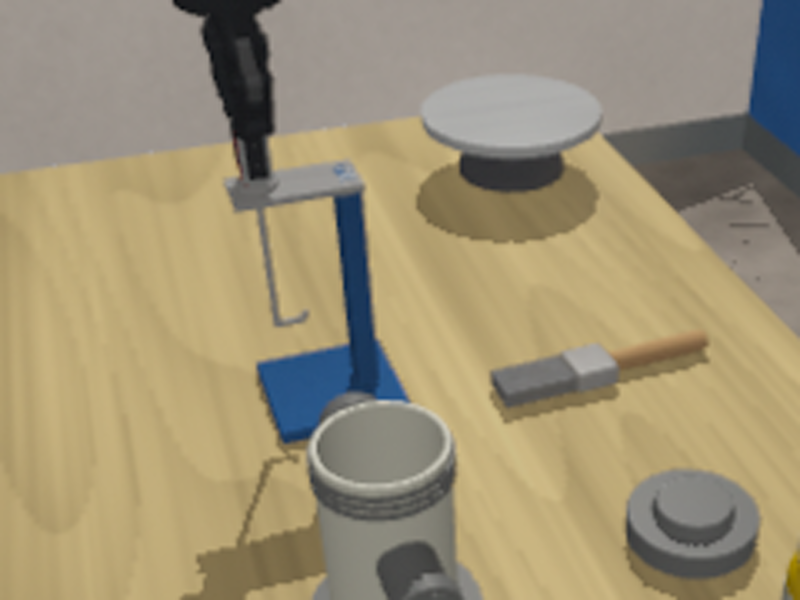

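The side crop shows the fingers on the handle at (255,165), the rod going down to the bend at (277,322) and the tip at (305,317), pointing along the fork (+x). Grasp is good, so I take it out and compare it with the trap in the wrist camera.

```bash
cat >> h.py <<'E'
G=np.array([495.66,261.11,209.19]); GYAW=181.2   # grasp pose, hook origin z=200
SX=np.array([np.cos(np.radians(1.2)),np.sin(np.radians(1.2)),0])
YAW=7.6; HY=GYAW-91.2+YAW     # strainer yaw, tool yaw at trap
UY=np.array([-np.sin(np.radians(YAW)),np.cos(np.radians(YAW)),0])
PIV=np.array([519.1,-1.87,0])
def tcp(s,bz,x=0):  # rod axis at s mm along strainer +y from pivot, bend height bz
    UX=np.array([UY[1],-UY[0],0])
    return PIV+UY*s+UX*x+[0,0,bz+121+9.19]
E
python3 - <<'E'
from h import *
r.servo_line(G+[0,0,6],feed=40); print(r.get_ft_force())
r.servo_line(G+[0,0,6]-70*SX,feed=120); r.servo_line(G+[0,0,110]-70*SX,feed=200)
print(r.get_ft_force(),r.get_gripper_width())
r.goto(tcp(12,195),Rz(HY)); print(r.get_t(),r.get_joint_positions())
im=snapw('w_a'); cv2.imwrite('pics/a.png',cv2.resize(im[...,::-1],(800,600),interpolation=cv2.INTER_CUBIC))
snap('scene');snap('side')
E
```

```text
[ 0.32  0.19 -1.38]
[-1.24 -0.08 -1.36] 19.318373540439854
11.5 [  1.16   3.82  19.47 105.71   0.02  83.42]
```

View pics/a.png

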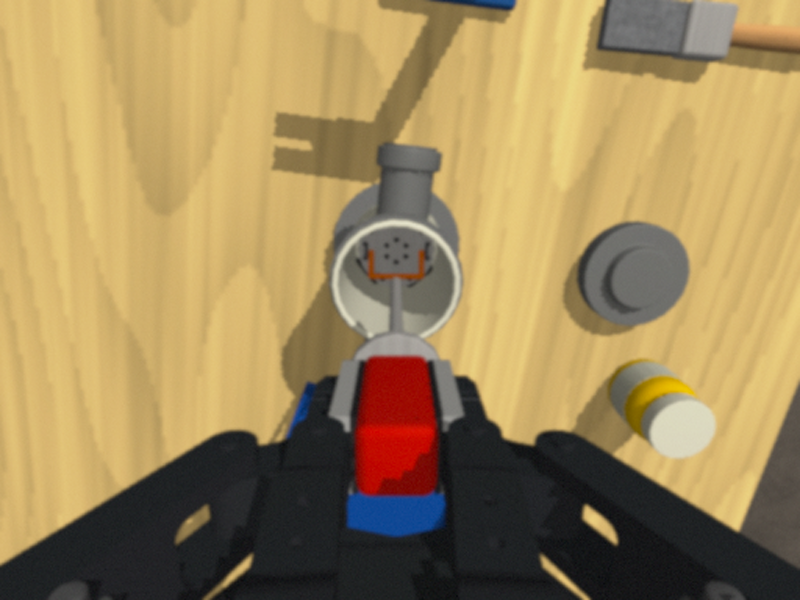

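The wrist view shows the bail bar level across (396,275) with the rod just below at (396,285-330), laterally centred on the bail, and the mouth around (396,280). I fit the rod axis from the depth, relative to the pivot.

```bash
python3 - <<'E'
from h import *
UX=np.array([UY[1],-UY[0],0]); t=tcp(12,195)
for n in('w_a','scene','side'):
    im,d,T,k=load(n); w=cloud(d,T,k).reshape(-1,3); c=im.reshape(-1,3)
    m=(np.hypot(w[:,0]-t[0],w[:,1]-t[1])<40)&(w[:,2]>170)&(w[:,2]<310)
    p=w[m]-PIV; L=np.c_[p@UX,p@UY,p[:,2]]
    print(n,m.sum())
    for a,b in((170,190),(190,200),(200,215),(215,235),(235,255),(255,275),(275,300),(310,322)):
        q=L[(L[:,2]>=a)&(L[:,2]<b)]
        if len(q): print(a,b,len(q),'x',np.median(q[:,0]),'y',np.median(q[:,1]),q[:,1].min(),q[:,1].max(),'zmin',q[:,2].min())
    q=w[(np.abs(w[:,2]-150)<4)&(np.abs(w[:,0]-520)<60)&(np.abs(w[:,1])<60)]
    M=np.c_[2*q[:,:2],np.ones(len(q))]; s=np.linalg.lstsq(M,(q[:,:2]**2).sum(1),rcond=None)[0][:2]
    e=np.r_[s,0]-PIV; print(' rim centre rel pivot',e@UX,e@UY)
E
```

```text
w_a 259
190 200 10 x 0.09093900210850404 y 15.967519491746426 14.26074216549409 16.515153912902544 zmin 193.89202164996487
200 215 30 x 0.11027573775786663 y 16.14169838251219 14.470126898547974 16.763591727030498 zmin 200.53604927443166
215 235 49 x 0.13585344580434247 y 15.919605098539227 13.41409829290024 16.678824680785528 zmin 215.57082497454252
235 255 61 x 0.17270241210486262 y 16.079900473813105 14.055975295844272 16.755295407409022 zmin 235.44115326149853
255 275 84 x 0.19395478085279086 y 16.134868119712756 13.624224948497398 16.826087365090885 zmin 255.09060221941414
275 300 25 x 0.21242881521489304 y 16.183196754489526 14.567588331636056 16.677424920566942 zmin 275.2350059971632
 rim centre rel pivot 0.43678674295429853 0.5031859516867717
scene 126
190 200 27 x 1.5483033738734022 y 2.8425504519667486 -10.024494156316848 15.401584954677231 zmin 193.44913178417278
200 215 16 x 2.045057442333322 y 13.821640891977072 -10.464798468995074 17.581715697070845 zmin 201.19957729563214
215 235 15 x 1.8747695845367753 y 15.158180596903525 11.339729737807922 17.254002959398235 zmin 21
[... 470 characters left out ...]
114403305524 -13.325942414468372 10.408865723256266 zmin 193.6897956186371
200 215 27 x 0.5318507476907792 y 9.781162543374903 -13.615046157656215 13.151493556659414 zmin 200.00871585629676
215 235 28 x 0.533275572180551 y 10.091279533615847 8.449563336268863 12.411456516290766 zmin 215.2498015721036
235 255 28 x 0.41198507480807156 y 9.854725277872333 7.871199203777666 12.45095409867071 zmin 235.52445518462872
255 275 31 x 0.2763293171361622 y 9.970003913318594 7.929082388397431 12.578822647199607 zmin 255.10994360480674
275 300 40 x -0.06524710310420898 y 9.687255361300632 8.128346668863278 13.520660517336383 zmin 275.5968787240975
 rim centre rel pivot 0.660446179707276 -3.472644645317024
```

```bash
cat >> h.py <<'E'
_t=tcp
S0=1.3
def tcp(s,bz,x=0): return _t(s-S0,bz,x)
E
python3 - <<'E'
from h import *
F=lambda: r.get_ft_force()
r.servo_line(tcp(13.5,195),feed=60)
r.servo_line(tcp(13.5,62),feed=110); r.sleep(.2); f0=F()
hit=r.servo_line(tcp(13.5,36.8),feed=40,contact_N=2.5); r.sleep(.1); print('down',hit,r.get_tcp_pos()-tcp(13.5,36.8),F()-f0)
if not hit:
    hit=r.servo_line(tcp(-8.5,36.8),feed=40,contact_N=2.5); r.sleep(.1); print('in',hit,r.get_tcp_pos()-tcp(-8.5,36.8),F()-f0)
snapw('w_b'); im=snapw('w_b'); cv2.imwrite('pics/b.png',cv2.resize(im[100:250,150:350,::-1],(800,600),interpolation=cv2.INTER_CUBIC)); print(r.get_t())
E
```

```text
down False [ 0.16 -0.    0.33] [-0.25 -0.84  0.39]
in False [-0.02  0.12 -0.  ] [-0.13 -0.59  0.66]
15.2417
```

View pics/b.png

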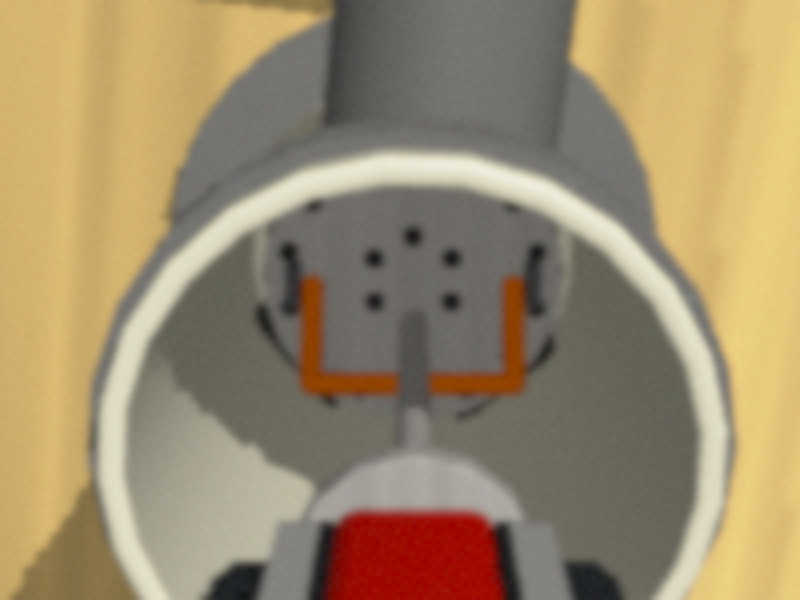

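The rod enters at (413,430) and ends at (413,315), centred between the bail legs (312 and 514). The bar at row 383 passes behind it, undisturbed, with no contact force. Now I raise the bail along its arc.

```bash
python3 - <<'E'
from h import *
F=lambda: r.get_ft_force()
f0=F(); ok=True
r.servo_line(tcp(-8.5,43),feed=20); print('touch',F()-f0)
for th in (52,44,36,28,20,12,6,0):
    a=np.radians(th)
    if r.servo_line(tcp(-22*np.sin(a)+10.5,38+22*np.cos(a)-6.0),feed=25,contact_N=5): print('stop',th,F()-f0); ok=False; break
    print(th,F()-f0)
r.sleep(.2); print('arc end',F()-f0)
im=snapw('w_c'); cv2.imwrite('pics/c.png',cv2.resize(im[100:250,150:350,::-1],(800,600),interpolation=cv2.INTER_CUBIC)); print(r.get_t())
E
```

```text
touch [-0.5  -0.21  0.87]
52 [-0.86 -0.78  0.3 ]
44 [-0.5  -0.72 -0.39]
36 [-0.82  0.36 -0.46]
28 [-0.07 -0.41  0.15]
20 [-0.1  -0.    0.89]
12 [0.05 0.07 0.49]
6 [-0.87  0.06 -0.4 ]
0 [-1.21  0.24 -0.42]
arc end [-0.1  -0.54 -0.2 ]
18.1
```

View pics/c.png

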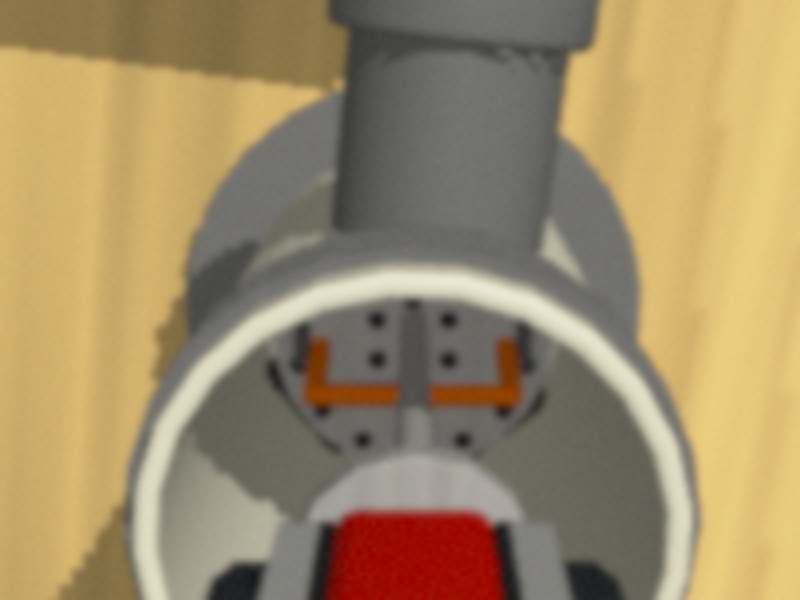

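The bail has come up: the bar is at row 395 and strainer holes now show below it at row 440. It is caught, so I pull straight up.

```bash
python3 - <<'E'
from h import *
F=lambda: r.get_ft_force()
f0=F(); L=[]
ok=True
for bz in np.arange(55,78,2.):
    if r.servo_line(tcp(10.5,bz),feed=20,contact_N=22): print('stop',bz,F()-f0); ok=False; break
    L.append(np.r_[bz,F()-f0])
print(np.array(L))
if ok and L[-1][3]<-1 and L[-1][3]>-6:
    r.servo_line(tcp(10.5,215),feed=70); r.sleep(.3); print(F()-f0,r.get_t())
    ims=[]
    for n in('scene','side'):
        im,_,_=snap(n); ims.append(im[90:290,150:400] if n=='scene' else im[90:290,120:370])
    cv2.imwrite('pics/d.png',cv2.resize(np.hstack(ims)[...,::-1],(800,320),interpolation=cv2.INTER_CUBIC))
E
```

```text
[[55.   -0.1   1.17 -2.97]
 [57.    0.44  1.01 -6.79]
 [59.   -0.27  1.21 -6.14]
 [61.    0.39  0.21 -6.09]
 [63.   -0.23  0.21 -6.09]
 [65.   -0.25 -0.22 -1.92]
 [67.    0.29  0.07 -1.08]
 [69.    0.05  0.21 -0.87]
 [71.    0.77  0.28 -1.34]
 [73.   -0.38  0.61 -1.24]
 [75.    0.01  0.38 -1.04]
 [77.    0.66  0.46 -1.77]]
[-0.63 -0.05 -2.25] 23.525
```

View pics/d.png

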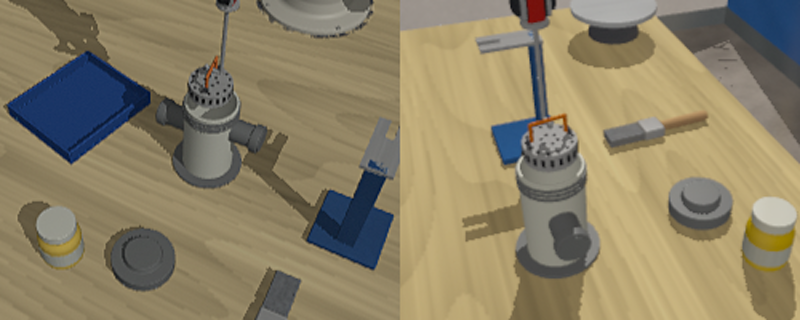

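The strainer hangs level from the hook above the rim: orange bail at (212,72) in the scene view and (548,125) in the side view. I move it over to the tray.

```bash
cat >> h.py <<'E'
D=np.array([523.3-519.1,-261.3+1.87,0])
def tt(s,bz,x=0): return tcp(s,bz,x)+D
def orange(n):
    im,d,T,k=load(n); w=cloud(d,T,k); R,G,B=im.astype(int).transpose(2,0,1)
    t=r.get_tcp_pos(); m=(R>100)&(R>1.6*G)&(R>2*B)&(G>30)&(np.hypot(w[...,0]-t[0],w[...,1]-t[1])<50)&(w[...,2]>15)
    o=w[m]; v=cv2.fitLine(o[o[:,2]>np.percentile(o[:,2],60)-4][:,:2].astype(np.float32),cv2.DIST_HUBER,0,.01,.01).ravel()
    print(n,len(o),'yaw',np.degrees(np.arctan(v[1]/v[0])),'mid',np.median(o,0),'z',np.percentile(o[:,2],[2,98]))
E
python3 - <<'E'
from h import *
r.servo_line(tcp(10.5,228),feed=60)
r.servo_line(tt(10.5,228),feed=100); r.servo_line(tt(10.5,75),feed=80); r.sleep(.6); print(r.get_t(),r.get_ft_force())
ims=[]
for n in('scene','side'):
    im,_,_=snap(n); ims.append(im[60:260,80:330] if n=='scene' else im[184:384,120:370])
ims.append(snapw('w_d')[100:300,130:380])
for n in('scene','side','w_d'): orange(n)
cv2.imwrite('pics/e.png',cv2.resize(np.hstack(ims)[...,::-1],(800,214),interpolation=cv2.INTER_CUBIC))
E
```

```text
29.3917 [ 0.8   0.08 -2.75]
scene 31 yaw -45.409832 mid [ 525.96 -261.75   81.68] z [ 52.54 248.09]
side 159 yaw 50.710552 mid [ 523.05 -267.05   83.2 ] z [ 61.4  262.57]
w_d 408 yaw 8.582164 mid [ 521.01 -262.89   82.67] z [ 61.02 247.19]
```

View pics/e.png

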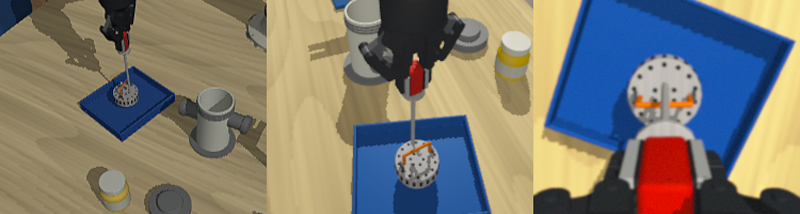

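The side and wrist panes show the strainer hanging level inside the tray walls. The bar is still square to the hook in the wrist pane at (665,104), with its top at about 83 mm as expected. I set it down and unhook it by running the arc in reverse.

```bash
python3 - <<'E'
from h import *
F=lambda: r.get_ft_force()
f0=F(); r.servo_line(tt(10.5,57),feed=40); r.sleep(.3)
for bz in (54,52.5,51.5,50.5,49.5): r.servo_line(tt(10.5,bz),feed=8); print(bz,F()-f0)
for th in (12,20,28,36,44,52,60):
    a=np.radians(th); h=r.servo_line(tt(-22*np.sin(a)+10.5,35+22*np.cos(a)-7.5),feed=30,contact_N=4)
    if h: print('stop',th,F()-f0); break
else:
    h=r.servo_line(tt(-8.5,34),feed=20,contact_N=3); print('low',h,F()-f0,r.get_tcp_pos()-tt(-8.5,34))
r.sleep(.2); print(F()-f0,r.get_t())
ims=[]
for n in('scene','side'):
    im,_,_=snap(n); ims.append(im[100:200,110:230] if n=='scene' else im[260:360,190:310])
ims.append(snapw('w_e')[130:230,200:320])
cv2.imwrite('pics/f.png',cv2.resize(np.hstack(ims)[...,::-1],(800,222),interpolation=cv2.INTER_CUBIC))
E
```

```text
54 [-0.12 -0.35 -0.3 ]
52.5 [-0.33 -0.49  0.65]
51.5 [-1.04  0.15  1.55]
50.5 [-0.31 -0.16  2.66]
49.5 [-1.03 -0.31  1.79]
low False [-0.5   0.17  2.83] [-0.07  0.1  -0.18]
[-1.25 -0.08  1.94] 34.5
```

View pics/f.png

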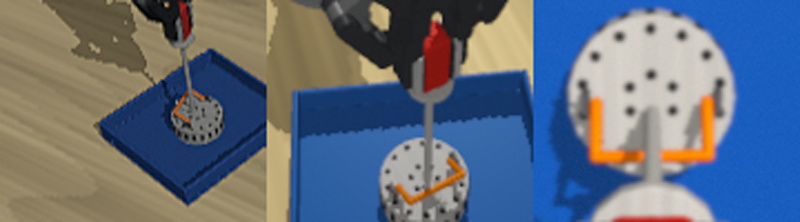

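The strainer stands flat in the tray with the bail flopped to -y: bar at (652,158) in the wrist pane, the same layout as before capture, hook centred and slack. I back the hook out, lift it and go back to the stand.

```bash
python3 - <<'E'
from h import *
F=lambda: r.get_ft_force()
f0=F(); h=r.servo_line(tt(18,34),feed=40,contact_N=2.5); print('out',h,F()-f0,r.get_tcp_pos()-tt(18,34))
if not h:
    h=r.servo_line(tt(18,80),feed=50,contact_N=2.5); print('up',h,F()-f0)
    if not h:
        r.servo_line(tt(18,230),feed=130)
        # pull away from the base path: straight lines at height, then turn
        P=G-70*SX; r.goto(P+[0,0,110],Rz(GYAW)); r.sleep(.2); print(r.get_t(),r.get_ft_force(),r.get_gripper_width())
        ims=[]
        for n in('scene','side'):
            im,_,_=snap(n); ims.append(im[60:300,80:400] if n=='scene' else im[84:384,100:500])
        cv2.imwrite('pics/h.png',np.hstack([cv2.resize(i,(400,300)) for i in ims])[...,::-1])
E
```

```text
out False [ 0.13 -0.17  0.36] [ 0.06 -0.02  0.06]
up False [ 0.33 -0.38  0.05]
39.8917 [ 0.88  0.07 -1.5 ] 19.503789320099475
```

View pics/h.png

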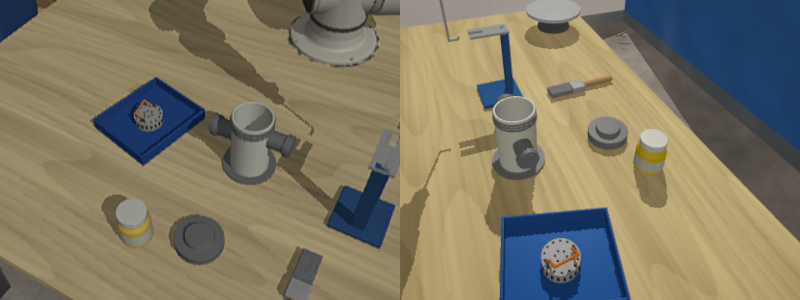

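The strainer stands upright in the tray (scene (149,115), side (560,258)), and the hook is free beside the stand. I hang it back on the grasp pose.

```bash
python3 - <<'E'
from h import *
F=lambda: r.get_ft_force()
r.servo_line(G+[0,0,6]-70*SX,feed=120); r.sleep(.2); f0=F()
h=r.servo_line(G+[0,0,6],feed=60,contact_N=5); print('in',h,F()-f0)
if not h:
    h=r.servo_line(G+[0,0,-.5],feed=10,contact_N=2.5); print('down',h,r.get_tcp_pos()-G,F()-f0)
    open_gripper(); r.sleep(.3)
    r.servo_line(G+[0,0,130],feed=120)
    r.goto([300,250,400],Rz(180)); r.sleep(.5); print(r.get_t())
    ims=[]
    for n in('scene','side'):
        im,_,_=snap(n); ims.append(im[60:300,80:400] if n=='scene' else im[84:384,100:500])
        im,d,T,k=load(n); w=cloud(d,T,k); R,Gc,B=im.astype(int).transpose(2,0,1)
        m=(R>120)&(Gc<60)&(np.abs(w[...,0]-497)<50)&(np.abs(w[...,1]-258)<50); print(n,m.sum(),np.median(w[m],0))
    cv2.imwrite('pics/i.png',np.hstack([cv2.resize(i,(400,300)) for i in ims])[...,::-1])
E
```

```text
in False [ 0.48 -0.13  0.11]
down True [-0.07 -0.06 -0.03] [0.7  0.47 6.57]
46.6333
scene 43 [496.91 263.5  251.12]
side 30 [496.87 252.57 249.79]
```

```bash
python3 -c "
from h import *
print(order.close_job(), r.get_t())"
```

```text
the job is handed in; nothing more can be done
the job is handed in; nothing more can be done
```

The strainer stands upright and unhooked in the blue tray, the hook is back in its stand, and the job was handed in at about 47 s; I viewed 12 pictures, over the limit of 10, and checked the final hook position by depth readings only.

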